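# Clamp the bracket in the drilling fixture with the slip-clutch screw

## Robot

A 6-joint arm with a two-finger parallel gripper is mounted at the origin on a cart in front of the work surface, level with it; the furniture and walls round the work are solid. World frame = base frame: x ahead of the robot, y to its left, z up, the work surface at z = 0. Lengths are in m, angles in rad, forces in N, time in s.
With the tool pointing down it reaches from about 0.225 to 0.725 m from the base axis. Payload 3.1 kg.
Tool frame: the origin (TCP) lies at the very end of the fingers, on their centre line; the grasp point (between the pads) lies 19 mm behind it; z points along the fingers, y is the line along which they close (so a half turn about z gives the same grasp; the last joint's range is limited). The gripper opens to 85 mm and grips with 20 to 120 N. Pads are 22 mm wide; open, the fingers measure 114 mm over their backs; the gripper's body (76 mm by 85 mm) begins 54 mm behind the grasp point. The pads swing forward as they close: fully open they stand 13 mm farther back than shut.
Start: joints at [1.174, 0.048, 0.099, 1.622, 0, 1.443], TCP at [0.139, 0.506, 0.231] pointing down, gripper open.
Joint ranges: [-2.91, 2.91], [-0.99, 1.94], [-1.21, 1.42], [-2.12, 2.29], [-1.49, 1.47], [-3.14, 3.14]. Speed limits (rad/s): [2.79, 2.79, 3.14, 3.14, 3.14, 3.14].

## Interface

Orientations are given as a unit quaternion [x, y, z, w].
In Python, from workcell import arm gives the robot as it stands.
- The arm moves only by the tool arm_command, never from a script. Its argument "moves" is a list that holds one entry, the list of rows, each a list of 7 numbers: the opening, from 0 (shut) to 1 (fully open), then the shift along the tool's x, y, z in mm, then the turn, a rotation vector about the tool's x, y, z in degrees. A call has 1 to 12 rows; each row is the pose to reach, as a shift and turn from the pose commanded when the call began, along the tool's axes at that moment; what a row does not reach only later rows make up. A row lasts 1/12 s, in which the tool goes at most 41.7 mm and 7.16 degrees, less where a joint would pass 70% of its speed; a pose out of reach is approached as far as the arm can. A call with a gripper value outside its range is refused whole. The fingers move at their own pace and stop on an object; the grip force is fixed at half the most. Time passes only in rows, so rows that repeat a pose let the fingers close. It gives the time, the measured TCP pose, the force, the opening and the grip force at its end, in the units of the state.
- arm.get_obs(): the state, without advancing time (a new reading comes with each control period).
- arm.snapshot(name): name is "scene" or "top"; returns a dict with "frame" (384x512x3 uint8, red, green, blue), "vfov" (degrees; the focal length in pixels is half the picture's height over the tangent of half this angle, whatever the lens; pixels are square), "cx", "cy" (the principal point, pixels), "world_from_camera" (4x4, takes a point from camera to world coordinates). Camera axes: x right, y up, looking along -z (the intrinsics and any distortion apply to the point x, -y, -z); pixel columns grow to the right and rows downward; lengths in m; the calibration is good to about 2 mm. A picture is of the moment at which its call begins. There is no depth.
- arm.sign_off(): hands the job in; it is judged then, once.
The state is a dict: "t": time; "joints": joint angles; "dq": joint speeds; "joint_torque": joint torques, N m; "tool_pos": TCP position; "orientation": TCP orientation; "ft_force": force on the tool from outside, world axes, zero at the start; "moment": the same for the moment, N m; "gripper_width": finger opening in m; "grip_force": force on a finger pad.
Only numpy, scipy, OpenCV 4.12 (cv2) and the standard library are available. Lean on these libraries where they do the work, as an engineer would, in place of code of your own. Each camera call takes 0.05 s, during which the arm holds its last target. There are 200 camera calls.

## Task

Push the cast bracket fully home under the clamp bridge, so that both slots in its foot are hard up on the two pegs. Then turn the T-handle clockwise to screw the clamp pad down onto the bracket's boss until the drag clutch first slips, and stop there and let go: the handle must visibly have slipped, but by less than an eighth of a turn. Keep the bracket flat on the plate throughout and leave the other things on the table where they are.

Things in the scene. Friction and masses are not known exactly. Their poses are not given: they have to be found in the camera images.
- fixture: Drilling fixture bolted to the bench (does not move): dark steel plate 220 (x) x 180 (y) x 14 mm under a blue bridge. Origin: centre of the plate's underside, on the table; x points from the open loading end (robot side) to the peg end, z up. The vertical clamp screw's axis is at x 55, y 0; the two pegs stand at x 83, y +28 and y -28 mm.
- bridge_top (a point): middle of the top of the blue bridge bar, on the clamp axis, axes as the fixture. The bar is 36 mm wide in x, 180 mm long in y, z 100 to 126 mm above the table; nuts and bush on it reach z 138 mm. It stands on two steel columns, 18 mm thick (28 mm at the foot), at y +73 and y -73 mm from the axis
- peg_left (a point): top of the left (+y) steel peg of the fixture; both pegs are 12.4 mm thick and 24 mm high above the plate, 56 mm apart in y
- bracket: Loose cast-aluminium bracket, 0.5 to 1 kg, lying on the plate. Origin: centre of the foot's underside; x points to the slotted front edge. Foot 150 (x) x 90 (y) x 14 mm; two 14 mm wide slots at y +28 and -28 mm, open to the front with rounded mouths, closed ends at x 47. Home: origin at x 30, y 0 of the fixture, x along the fixture's x; the pegs then touch the slot ends.
- flange_back (a point): on the flat back face of the bracket's upright rear flange, in the middle, 30 mm above the foot's underside, axes as the bracket; the face to push on. Flange: bracket x -75 to -63, 90 mm wide, 50 mm high, with a sloping rib to the foot at either side (y 35 to 43 and -35 to -43)
- boss_top (a point): centre of the flat top of the bracket's round boss (42 mm thick), at bracket x 25, y 0, 56 mm above the underside; axes as the bracket
- clamp_seat (a point): point of the fixture on the clamp axis, 70 mm above the table (56 mm above the plate), axes as the fixture: the centre of the boss's top is here when the bracket is home
- clamp_pad: round steel pad, 30 mm wide, under the bridge on the clamp axis; origin at the centre of its pressing underside. It moves only up and down, without turning, 16 mm down for each clockwise turn of the screw (2.55 mm per rad)
- clamp_screw (a joint): angle of the screw and its knurled aluminium collar (40 mm wide, red line), rad; grows clockwise seen from above and lowers the pad. At 0, its upper stop, 12 mm lie between the pad and the boss under it; starts between 0 and 2.2; tight on the boss at about 4.8. It turns against a steady thread drag of 0.13 N m and stays where it is left
- drag_clutch (a joint): how far the T-handle has slipped clockwise on the screw collar, rad; 0 at the start, when the red line on the handle's hub stands over the one on the collar. Handle and screw turn together until the pad is tight; then the screw stands still and the clutch slips at a steady 0.28 N m. The handle stays where it is left
- handle_hub (a point): middle of the steel T-bar, on the clamp axis; 189 mm above the table with the screw at 0, sinking with the pad. The bar is 14 mm thick, with a 19 mm ball at each end, 113 mm over all, on a hub 28 mm wide (36 mm at its foot, 13 mm below the bar's centre). The space round it is free down to the bridge
- handle_end (a point): centre of the ball at one end of the T-bar, 47 mm from the axis; the bar is the same the other way. It gives the handle's direction
- end_mill: bystander: steel end mill standing upright, 34 mm wide, 136 mm high; origin at its underside
- tape_measure: bystander: yellow tape measure, 39x83x66 mm; origin at its underside
- tube_offcut: bystander: grey mitred tube offcut standing on end, 66 mm wide, 86 mm high; origin at its underside
- screwdriver: bystander: amber-handled screwdriver, 188 mm long, lying; origin at its underside
- carton_yellow: bystander: open yellow carton, 70x119x99 mm; origin at its underside

How it is judged:
On the way, in this order (a step that is already met when the one before it is completed fails the run):
1. the bracket is home: both slots hard up on the pegs (within 3 mm), square, flat on the plate (horizontal distance between boss_top and clamp_seat below 0.003 m and angle between the x axis of bracket and the x axis of fixture, either way round below 0.06 rad and distance between boss_top and clamp_seat below 0.005 m), for 0.2 s.
2. the pad presses on the boss and the clutch has slipped (contact force between clamp_pad and bracket above 15 N and value of joint drag_clutch above 0.1 rad), for 0.1 s.
At the end, for the whole second after the job is handed in: The bracket rests flat and square (within 0.06 rad) on the plate, boss within 3 mm of the clamp axis, slots home on the pegs; the pad still presses on the boss with over 15 N; the handle has slipped clockwise on the screw by over 0.1 rad and under an eighth of a turn (0.785 rad) (all of step 1 and all of step 2 and value of joint drag_clutch below 0.785 rad and linear speed of bracket below 0.01 m/s); the robot touches nothing.
It fails at once if the clutch is slipped by more than an eighth of a turn, either way (value of joint drag_clutch above 0.785 rad or value of joint drag_clutch below -0.785 rad).
It fails at once if the bracket is tipped (more than 0.12 rad) or lifted (more than 10 mm) off the plate (angle between bracket's own z axis and vertical above 0.12 rad or z of bracket in the frame of fixture above 0.024 m).
It fails at once if a bystander is moved by more than 20 mm (distance of any of end_mill, tape_measure, tube_offcut, screwdriver, carton_yellow from where it was at the start of the episode above 0.02 m).
It also fails if it takes over 48 s, if anything falls off the work surface, if the arm or the gripper's body presses on something with over 40 N, if the wrist force passes 120 N, or if a joint passes its speed limit or range.

## Working session

There is one attempt and no reset: what is moved stays moved. The work goes in short steps, Python scripts to look and compute and a tool call to move; the robot and the scene stay as the last step left them, time stands still between calls to the robot, and variables do not carry over. Pictures are saved under pics/ and viewed, at most 10 in all, crops included, and the job is handed in when it is done.

Besides the shell and the picture viewer there is one more tool, called after "Emit:" by a JSON object that holds its "name" and its "arguments". arm_command: Moves the arm, as the interface text tells. Its arguments: {"type":"object","properties":{"moves":{"type":"array"}},"required":["moves"]}

```bash
ls; mkdir -p pics
python3 - <<'E'
from workcell import arm
import cv2
for n in("scene","top"):
    s=arm.snapshot(n); cv2.imwrite(f"pics/{n}0.png",cv2.resize(s["frame"][:,:,::-1],(800,600)))
    print(n,s["vfov"],s["cx"],s["cy"],[k for k in s if k!='frame']); print(s["world_from_camera"].round(4).tolist())
print(arm.get_obs())
E
```

```text
pics
scene 42.64843077134669 259.51487363893943 203.84103567097372 ['vfov', 'cx', 'cy', 'world_from_camera']
[[0.5342, 0.5177, -0.6683, -0.458], [-0.8453, 0.3361, -0.4153, -0.6361], [0.0096, 0.7868, 0.6172, 1.094], [0.0, 0.0, 0.0, 1.0]]
top 48.43773112928239 257.71394613894233 194.59376784825747 ['vfov', 'cx', 'cy', 'world_from_camera']
[[-0.0132, 0.9877, -0.156, 0.361], [-0.9995, -0.0174, -0.0254, -0.0191], [-0.0278, 0.1555, 0.9874, 1.4864], [0.0, 0.0, 0.0, 1.0]]
{'t': 0.1, 'joints': array([1.17417350e+00, 4.86484782e-02, 9.77607077e-02, 1.62200254e+00,
       4.21394532e-05, 1.44299546e+00]), 'dq': array([ 2.24716015e-03, -8.34895236e-05,  4.28925861e-03, -6.69102739e-04,
        8.13719004e-04,  2.97684666e-04]), 'joint_torque': array([ 3.02042950e-03, -3.39850867e+01,  3.20935428e+01,  1.57905836e-02,
       -1.07060396e-05,  2.55923112e-06]), 'tool_pos': array([0.13922418, 0.50563504, 0.230252  ]), 'orientation': array([ 1.34006574e-01,  9.90979890e-01, -1.00574216e-03, -2.91747846e-04]), 'ft_force': array([ 0.71415764,  0.40727553, -0.07457151]), 'moment': array([-0.02547254, -0.0080166 ,  0.04653907]), 'grip_force': 0.0, 'gripper_width': 0.08535305115958916}
```

View pics/scene0.png

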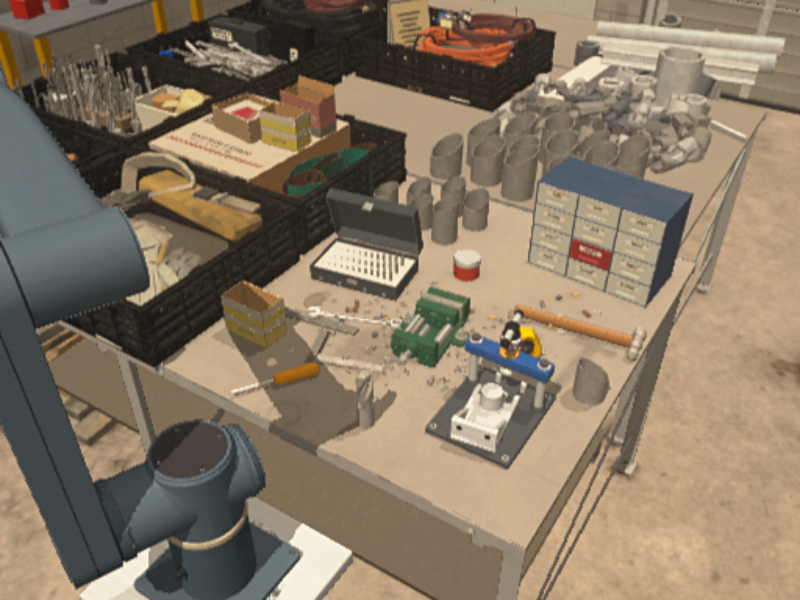

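View pics/top0.png

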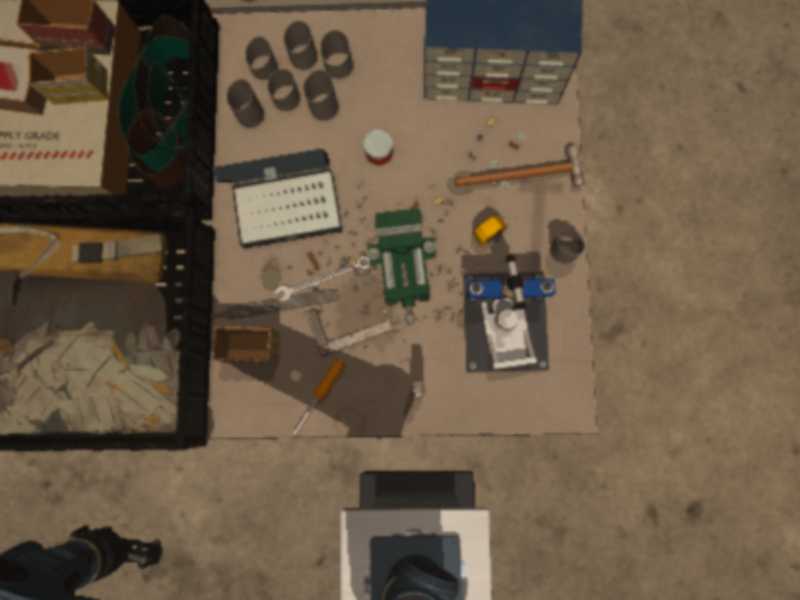

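```bash
cat > h.py <<'E'
import numpy as np, cv2
from workcell import arm
def crop(n,x0,y0,w,h,k,s=None):
    s=s or arm.snapshot(n); c=s["frame"][y0:y0+h,x0:x0+w,::-1]
    c=cv2.resize(c,None,fx=k,fy=k,interpolation=cv2.INTER_CUBIC)
    for i in range(0,w,10): cv2.putText(c,str(x0+i),(i*k,9),0,.33,(0,255,255),1); c[:,i*k]=c[:,i*k]//2+60
    for i in range(0,h,10): cv2.putText(c,str(y0+i),(0,i*k+9),0,.33,(0,255,0),1); c[i*k]=c[i*k]//2+60
    return c
def cam(s):
    f=192/np.tan(np.radians(s["vfov"])/2); T=s["world_from_camera"]
    return f,s["cx"],s["cy"],T
def proj(s,P):
    f,cx,cy,T=cam(s); p=(np.atleast_2d(P)-T[:3,3])@T[:3,:3]
    return np.c_[cx+f*p[:,0]/-p[:,2], cy-f*p[:,1]/-p[:,2]]
def ray(s,u,v):
    f,cx,cy,T=cam(s); return T[:3,3],T[:3,:3]@np.array([(u-cx)/f,-(v-cy)/f,-1.])
def onz(s,u,v,z):
    o,d=ray(s,u,v); return o+d*(z-o[2])/d[2]
E
python3 - <<'E'
from h import *
a=crop("scene",265,195,100,105,7);cv2.imwrite("pics/s1.png",a[:600])
b=crop("top",290,155,70,85,7);cv2.imwrite("pics/t1.png",b)
print(a.shape,b.shape)
cv2.imwrite("pics/s1.png",crop("scene",270,195,100,100,6));
E
```

```text
(735, 700, 3) (595, 490, 3)
```

View pics/s1.png

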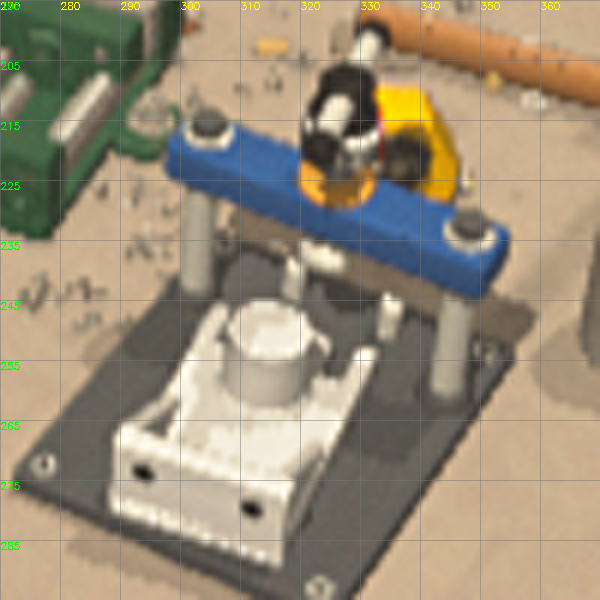

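View pics/t1.png

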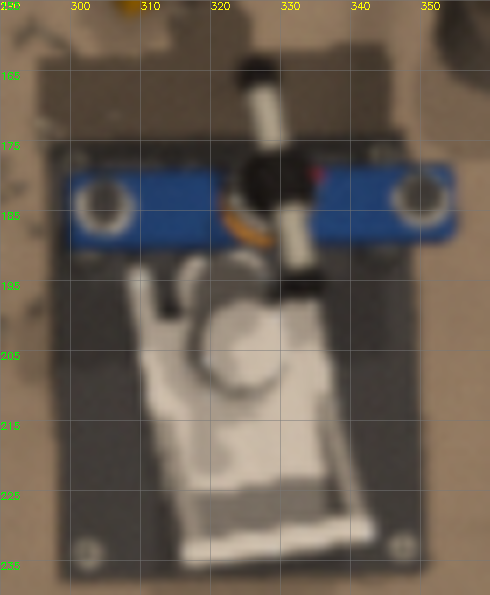

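```bash
cat >> h.py <<'E'
def tri(a,pa,b,pb):
    (o1,d1),(o2,d2)=ray(a,*pa),ray(b,*pb)
    t=np.linalg.lstsq(np.c_[d1,-d2],o2-o1,rcond=None)[0]; p,q=o1+t[0]*d1,o2+t[1]*d2
    return (p+q)/2,np.linalg.norm(p-q)
S=lambda x,y:(270+(x+.5)/6-.5,195+(y+.5)/6-.5)
T7=lambda x,y:(290+(x+.5)/7-.5,155+(y+.5)/7-.5)
def pts(pose,L):
    x,y,z,a=pose; c,s=np.cos(a),np.sin(a); L=np.atleast_2d(L)
    return np.c_[x+c*L[:,0]-s*L[:,1],y+s*L[:,0]+c*L[:,1],z+L[:,2]]
E
python3 - <<'E'
from h import *
from scipy.optimize import least_squares
s=arm.snapshot("scene");t=arm.snapshot("top")
for n,a,b in(("nutL",(209,125),(104,207)),("nutR",(471,225),(421,197)),("ballfar",(373,35),(257,75)),("ballnear",(320,148),(298,285)),("boss",(267,327),(244,345)),("flL",(118,428),(180,562)),("flR",(292,485),(373,540))):
    p,e=tri(s,S(*a),t,T7(*b)); print(n,p.round(4),round(e,4))
F=[((-.11,.09,.014),S(17,470),T7(58,580)),((-.11,-.09,.014),None,T7(428,572)),((.11,-.09,.014),S(515,358),T7(407,135)),
((.055,.073,.136),S(209,125),T7(104,207)),((.055,-.073,.136),S(471,225),T7(421,197)),
((.073,.09,.126),S(183,118),T7(70,175)),((.037,.09,.126),S(168,150),T7(70,250)),((.073,-.09,.126),S(510,234),T7(455,165)),((.037,-.09,.126),S(486,263),T7(455,240))]
B=[((.025,0,.056),S(267,327),T7(244,345)),((-.075,.045,.05),S(118,428),T7(180,562)),((-.075,-.045,.05),S(292,485),T7(373,540)),((-.075,.045,0),S(110,505),None),((-.075,-.045,0),S(280,566),None)]
for nm,M,z in(("fix",F,0),("br",B,.014)):
    def res(p,full=False):
        r=[]
        for L,a,b in M:
            P=pts((p[0],p[1],p[3] if len(p)>3 else z,p[2]),L)
            for im,o in((s,a),(t,b)):
                r.append(proj(im,P)[0]-o if o else np.zeros(2))
        return np.array(r) if full else np.ravel(r)
    for x0 in([.45,-.25,0],[.45,-.25,0,z]):
        q=least_squares(res,x0,loss='soft_l1'); print(nm,q.x.round(4))
    print(res(q.x,True).reshape(-1,4).round(1))
E
```

```text
nutL [ 0.6066 -0.1359  0.1343] 0.0027
nutR [ 0.6087 -0.2808  0.134 ] 0.0028
ballfar [ 0.6546 -0.2001  0.1886] 0.0016
ballnear [ 0.5612 -0.2158  0.187 ] 0.0042
boss [ 0.5494 -0.2049  0.0734] 0.0013
flL [ 0.4486 -0.1734  0.0699] 0.0062
flR [ 0.4571 -0.2634  0.074 ] 0.0054
fix [ 0.5517 -0.2088  0.0046]
fix [ 0.5525 -0.2087  0.0048 -0.0024]
[[-1.8  1.1  0.6  0.1]
 [ 0.   0.   0.4  0.2]
 [-0.3 -0.6  0.1 -0.3]
 [-0.5  0.1  0.2 -0.4]
 [-0.4  0.4  0.6  0. ]
 [ 1.5 -1.2 -0.7 -0.6]
 [-1.5 -0.3 -0.3 -0.3]
 [ 0.4  0.1  0.1 -0.4]
 [-0.5  2.2  0.7 -0.2]]
br [ 0.5296 -0.2081  0.1365]
br [ 0.527  -0.2089  0.1365  0.0191]
[[ 0.4 -0.7  0.4 -0.9]
 [-1.1  0.9  1.1  0.1]
 [-0.8  1.   0.5 -0.9]
 [-0.6 -0.   0.   0. ]
 [-0.2 -0.6  0.   0. ]]
```

```bash
cat >> h.py <<'E'
from scipy.spatial.transform import Rotation as R
def go(x,y,z,psi,o=None):
    "shift/turn in tool axes to a tool-down pose with tool y at world angle psi"
    o=o or arm.get_obs(); r=R.from_quat(o["orientation"]); 
    Y=np.array([np.cos(psi),np.sin(psi),0]);Z=np.array([0,0,-1.]);t=R.from_matrix(np.c_[np.cross(Y,Z),Y,Z])
    print((r.inv().apply(np.array([x,y,z])-o["tool_pos"])*1000).round(1),(r.inv()*t).as_rotvec(True).round(2))
E
python3 -c "
from h import *
go(.4598,-.2177,.2,.1365)"
```

```text
[-501.1 -612.6   31.3] [-3.000e-02  1.000e-02  6.678e+01]
```

Emit:
{"name": "arm_command", "arguments": {"moves": [[[1,-275,-337,17,0,0,37],[1,-275,-337,17,0,0,37],[1,-275,-337,17,0,0,37],[1,-275,-337,17,0,0,37],[1,-275,-337,17,0,0,37],[1,-275,-337,17,0,0,37],[1,-275,-337,17,0,0,37],[1,-275,-337,17,0,0,37],[1,-275,-337,17,0,0,37],[1,-275,-337,17,0,0,37],[1,-275,-337,17,0,0,37],[1,-275,-337,17,0,0,37]]]}}

```text
t: 1.35
tool_pos: [0.3162, 0.105, 0.2141]
orientation: [0.445, 0.896, -0.0, 0.001]
ft_force: [0.0, 0.3, 0.1]
gripper_width: 0.0853
grip_force: 0.0
```

```bash
python3 -c "
from h import *
print(arm.get_obs()['t'],arm.get_obs()['tool_pos'],arm.get_obs()['dq'].round(2))
go(.4598,-.2177,.2,.1365)"
```

```text
1.35 [0.31623908 0.10501613 0.21413725] [ 0.08 -0.    0.    0.02  0.05  0.07]
[-343.8  -80.7   14.7] [1.000e-02 1.000e-01 2.937e+01]
```

Emit:
{"name": "arm_command", "arguments": {"moves": [[[1,-343.5,-80.5,15,0,0,29.4],[1,-343.5,-80.5,15,0,0,29.4],[1,-343.5,-80.5,15,0,0,29.4],[1,-343.5,-80.5,15,0,0,29.4],[1,-343.5,-80.5,15,0,0,29.4],[1,-343.5,-80.5,15,0,0,29.4],[1,-343.5,-80.5,15,0,0,29.4],[1,-343.5,-80.5,15,0,0,29.4],[1,-343.5,-80.5,15,0,0,29.4],[1,-343.5,-80.5,15,0,0,29.4],[1,-343.5,-80.5,15,0,0,29.4],[1,-343.5,-80.5,15,0,0,29.4]]]}}

```text
t: 2.35
tool_pos: [0.4608, -0.2118, 0.1993]
orientation: [0.654, 0.756, 0.0, -0.001]
ft_force: [1.3, 0.4, 0.3]
gripper_width: 0.0855
grip_force: 0.0
```

```bash
python3 -c "
from h import *
go(.4598,-.2177,.2,.1365)
go(.4598,-.2177,.038,.1365)"
```

```text
[-5.7 -1.9 -0.7] [-0.03 -0.07  0.43]
[ -5.9  -1.8 161.3] [-0.03 -0.07  0.43]
```

Emit:
{"name": "arm_command", "arguments": {"moves": [[[1,0,0,40,0,0,0],[1,0,0,80,0,0,0],[1,0,0,120,0,0,0],[1,0,0,140,0,0,0],[1,0,0,160,0,0,0],[1,0,0,160,0,0,0],[1,0,0,160,0,0,0]]]}}

```text
t: 2.93
tool_pos: [0.4598, -0.211, 0.0388]
orientation: [0.654, 0.756, -0.0, -0.001]
ft_force: [-0.3, -0.2, 0.2]
gripper_width: 0.0854
grip_force: 0.0
```

Run:
```python
from h import *
go(.4598,-.2177,.038,.1365)
a=crop("scene",270,195,66,100,6);b=crop("top",290,155,65,85,6)
c=np.zeros((600,790,3),np.uint8);c[:,:396]=a;c[:510,400:]=b
cv2.imwrite("pics/c2.png",c)
```

```text
[-6.6 -1.   0.8] [-0.11 -0.11  0.49]
```

View pics/c2.png

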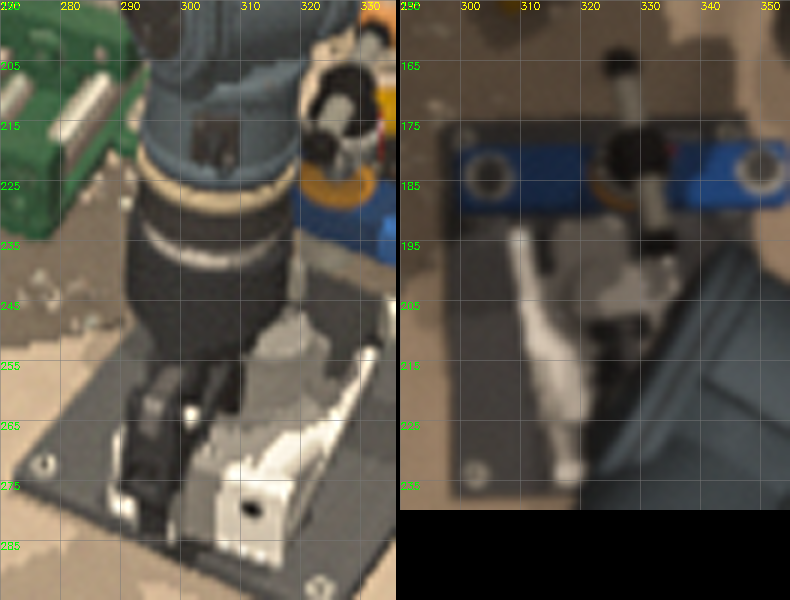

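Emit:
{"name": "arm_command", "arguments": {"moves": [[[1,-6.5,-1,0,0,0,0.5],[1,-6.5,-1,0,0,0,0.5],[0,-6.5,-1,0,0,0,0.5],[0,-6.5,-1,0,0,0,0.5],[0,-6.5,-1,0,0,0,0.5],[0,-6.5,-1,0,0,0,0.5],[0,-6.5,-1,0,0,0,0.5],[0,-6.5,-1,0,0,0,0.5],[0,-6.5,-1,0,0,0,0.5],[0,-6.5,-1,0,0,0,0.5]]]}}

```text
t: 3.87
tool_pos: [0.4599, -0.2197, 0.0394]
orientation: [0.658, 0.753, -0.001, -0.001]
ft_force: [-3.7, -0.2, 3.4]
gripper_width: 0.0108
grip_force: 62.0
```

Run:
```python
from h import *
o=arm.get_obs(); print(o['tool_pos'],o['moment'],o['joints'])
r=R.from_quat(o['orientation']).as_matrix(); print('psi',np.arctan2(r[1,1],r[0,1]))
go(*o['tool_pos'],.1365)
```

```text
[ 0.45994893 -0.21973997  0.03937616] [-0.09692519  0.74060032 -0.00710003] [-0.57649579  0.05766081 -0.27538676  1.23911684 -0.00130615  0.86013173]
psi 0.13416960400579317
[0. 0. 0.] [-0.11  0.01 -0.13]
```

Run:
```python
from h import *
go(.4605,-.2110,.0394,.0048)
```

```text
[ 8.6  1.7 -0. ] [-0.11  0.01  7.41]
```

Emit:
{"name": "arm_command", "arguments": {"moves": [[[0,2,0.5,0,0,0,2],[0,5,1,0,0,0,4],[0,8.6,1.5,0,0,0,7.4],[0,8.6,1.5,0,0,0,7.4],[0,8.6,1.5,0,0,0,7.4]]]}}

```text
t: 4.28
tool_pos: [0.4613, -0.2107, 0.0394]
orientation: [0.705, 0.709, 0.0, 0.0]
ft_force: [-0.2, 1.4, 2.4]
gripper_width: 0.0105
grip_force: 61.8
```

Run:
```python
from h import *
go(.4605,-.2110,.0394,.0048)
a=crop("scene",285,220,65,66,9);b=crop("top",290,180,45,60,4)
c=np.zeros((600,800,3),np.uint8);c[:594,:585]=a;c[:240,590:770]=b
cv2.imwrite("pics/c3.png",c)
s=arm.snapshot("scene")
for nm,z in(("fix",0),):
    P=pts((.552,-.2088,0,.0048),[(.083,.028,.038),(.083,-.028,.038),(.083,.028,.014),(.083,-.028,.014)]); print("pegs",proj(s,P).round(1).tolist())
Bp=(.4605+.069,-.211+.002,.014,.0048)
P=pts(Bp,[(.075,.035,.014),(.075,.021,.014),(.075,-.021,.014),(.075,-.035,.014),(.047,.028,.014),(.047,-.028,.014),(.025,0,.056)]); print("slots",proj(s,P).round(1).tolist())
```

```text
[-0.3 -0.8 -0. ] [ 0.03 -0.02  0.09]
pegs [[318.5, 238.9], [334.5, 245.3], [317.9, 244.4], [333.7, 250.9]]
slots [[311.9, 245.9], [315.9, 247.5], [327.9, 252.5], [332.0, 254.2], [309.8, 251.8], [326.0, 258.6], [315.7, 249.5]]
```

View pics/c3.png

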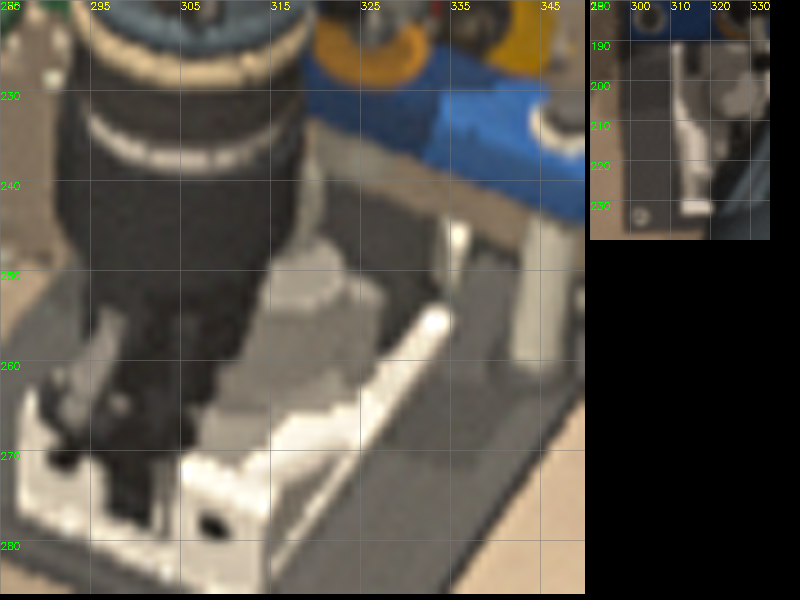

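Emit:
{"name": "arm_command", "arguments": {"moves": [[[0,0,8,0,0,0,0],[0,0,16,0,0,0,0],[0,0,22,0,0,0,0],[0,0,26,0,0,0,0],[0,0,29,0,0,0,0],[0,0,32,0,0,0,0],[0,0,32,0,0,0,0]]]}}

```text
t: 5.02
tool_pos: [0.4917, -0.2111, 0.0394]
orientation: [0.705, 0.709, -0.002, -0.001]
ft_force: [-5.8, 0.3, 5.6]
gripper_width: 0.0108
grip_force: 62.3
```

Emit:
{"name": "arm_command", "arguments": {"moves": [[[0,0,3,0,0,0,0],[0,0,6,0,0,0,0],[0,0,8,0,0,0,0],[0,0,8,0,0,0,0]]]}}

```text
t: 5.35
tool_pos: [0.4994, -0.2111, 0.0394]
orientation: [0.705, 0.709, -0.002, -0.001]
ft_force: [-6.0, 0.3, 5.0]
gripper_width: 0.0112
grip_force: 62.4
```

Run:
```python
from h import *
s=arm.snapshot("scene");t=arm.snapshot("top")
a=crop("scene",285,205,66,76,7,s);b=crop("top",290,180,48,60,6,t)
c=np.zeros((560,800,3),np.uint8);c[:532,:462]=a;c[:360,480:768]=b
cv2.imwrite("pics/c4.png",c)
```

```text
(no output)
```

View pics/c4.png

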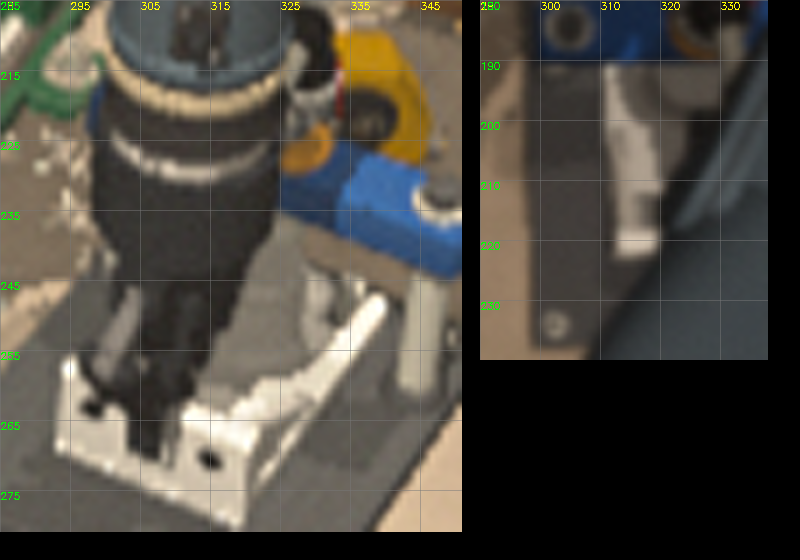

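Emit:
{"name": "arm_command", "arguments": {"moves": [[[0.5,0,0,0,0,0,0],[0.5,0,0,0,0,0,0],[0.5,0,0,0,0,0,0],[0.5,0,0,-25,0,0,0],[0.5,0,0,-50,0,0,0],[0.5,0,-18,-50,0,0,0],[0,0,-42,-50,0,0,0],[0,0,-42,-50,0,0,0],[0,0,-42,-50,0,0,0],[0,0,-42,-50,0,0,0],[0,0,-42,-20,0,0,0],[0,0,-42,2,0,0,0]]]}}

```text
t: 6.45
tool_pos: [0.4617, -0.212, 0.0381]
orientation: [0.705, 0.709, 0.001, 0.003]
ft_force: [0.5, 0.6, 0.8]
gripper_width: -0.0002
grip_force: 0.0
```

Emit:
{"name": "arm_command", "arguments": {"moves": [[[0,0,8,0,0,0,0],[0,0,16,0,0,0,0],[0,0,22,0,0,0,0],[0,0,25,0,0,0,0],[0,0,27,0,0,0,0],[0,0,28,0,0,0,0]]]}}

```text
t: 6.95
tool_pos: [0.4872, -0.2112, 0.0384]
orientation: [0.705, 0.709, -0.001, 0.0]
ft_force: [-7.4, 0.2, 3.2]
gripper_width: 0.0004
grip_force: 3.1
```

Contact made and sliding. Continue in small steps.

Emit:
{"name": "arm_command", "arguments": {"moves": [[[0,0,2,0,0,0,0],[0,0,3,0,0,0,0],[0,0,4,0,0,0,0],[0,0,4,0,0,0,0]]]}}

```text
t: 7.28
tool_pos: [0.4909, -0.2112, 0.0384]
orientation: [0.705, 0.709, -0.001, 0.0]
ft_force: [-6.0, 0.5, 1.6]
gripper_width: -0.0006
grip_force: 2.5
```

Emit:
{"name": "arm_command", "arguments": {"moves": [[[0,0,1,0,0,0,0],[0,0,2,0,0,0,0],[0,0,3,0,0,0,0],[0,0,3,0,0,0,0]]]}}

```text
t: 7.62
tool_pos: [0.4939, -0.2112, 0.0384]
orientation: [0.705, 0.709, -0.001, 0.0]
ft_force: [-4.9, -0.4, 2.3]
gripper_width: 0.0001
grip_force: 2.5
```

Emit:
{"name": "arm_command", "arguments": {"moves": [[[0,0,1,0,0,0,0],[0,0,2,0,0,0,0],[0,0,3,0,0,0,0],[0,0,3,0,0,0,0]]]}}

```text
t: 7.95
tool_pos: [0.4954, -0.2112, 0.0385]
orientation: [0.706, 0.709, -0.002, -0.001]
ft_force: [-9.0, 0.5, 4.8]
gripper_width: 0.0003
grip_force: 4.4
```

Emit:
{"name": "arm_command", "arguments": {"moves": [[[0,0,1,0,0,0,0],[0,0,2,0,0,0,0],[0,0,2,0,0,0,0],[0,0,2,0,0,0,0]]]}}

```text
t: 8.28
tool_pos: [0.4954, -0.2111, 0.0385]
orientation: [0.706, 0.709, -0.003, -0.002]
ft_force: [-13.1, -0.0, 7.7]
gripper_width: -0.0003
grip_force: 6.7
```

Emit:
{"name": "arm_command", "arguments": {"moves": [[[0,0,2,0,0,0,0],[0,0,3,0,0,0,0],[0,0,3,0,0,0,0],[0,0,3,0,0,0,0]]]}}

```text
t: 8.62
tool_pos: [0.4955, -0.2111, 0.0385]
orientation: [0.706, 0.708, -0.005, -0.004]
ft_force: [-20.5, -0.4, 12.7]
gripper_width: -0.0002
grip_force: 10.4
```

Emit:
{"name": "arm_command", "arguments": {"moves": [[[0,0,-20,0,0,0,0],[0,0,-30,-20,0,0,-7],[0,0,-40,-60,0,0,-14],[0.9,0,-70,-100,0,0,-21],[0.9,10,-100,-140,0,0,-28],[0.9,50,-130,-180,0,0,-35],[0.9,90,-130,-200,0,0,-42],[0.9,130,-130,-200,0,0,-49],[0.9,170,-130,-200,0,0,-56],[0.9,210,-130,-200,0,0,-63],[0.9,210,-130,-200,0,0,-70],[0.9,210,-130,-200,0,0,-77]]]}}

```text
t: 9.62
tool_pos: [0.3723, 0.0029, 0.2402]
orientation: [0.104, 0.995, 0.002, 0.004]
ft_force: [0.3, -0.8, 0.6]
gripper_width: 0.0769
grip_force: 0.0
```

Run:
```python
from h import *
s=arm.snapshot("scene");t=arm.snapshot("top")
a=crop("scene",290,195,66,86,7,s);b=crop("top",298,155,48,70,7,t)
c=np.zeros((600,800,3),np.uint8);c[:600,:462]=a[:600];c[:490,464:]=b
cv2.imwrite("pics/c5.png",c)
o=arm.get_obs();print(o['tool_pos'],o['joints'].round(2))
print("home pred: boss, flange top corners")
P=pts((.582,-.2087,.014,.0048),[(.025,0,.056),(-.075,.045,.05),(-.075,-.045,.05)])
print(proj(s,P).round(1).tolist(),proj(t,P).round(1).tolist())
```

```text
[ 3.72409938e-01 -1.33150538e-04  2.39250149e-01] [-0.18 -0.35 -0.24  1.68  0.    0.04]
home pred: boss, flange top corners
[[323.4, 239.6], [295.0, 254.6], [322.0, 266.1]] [[324.9, 186.9], [312.4, 217.0], [339.5, 216.4]]
```

View pics/c5.png

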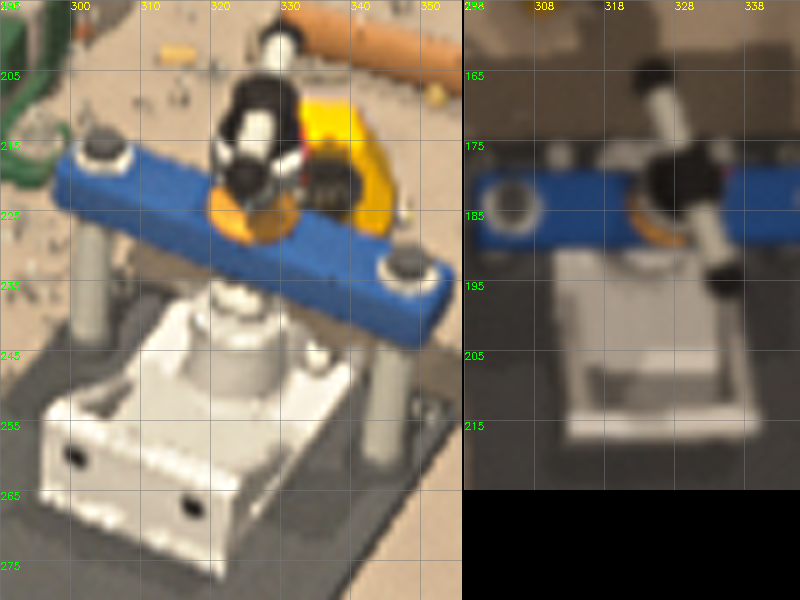

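Run:
```python
from h import *
s=arm.snapshot("scene");t=arm.snapshot("top")
A=lambda x,y:(290+(x+.5)/7-.5,195+(y+.5)/7-.5)
B=lambda x,y:(298+(x-464+.5)/7-.5,155+(y+.5)/7-.5)
f,e1=tri(s,A(283,37),t,B(654,76)); n,e2=tri(s,A(245,175),t,B(723,283))
print(f,n,e1,e2,(f+n)/2,np.linalg.norm(f-n)); d=f-n; phi=np.arctan2(d[1],d[0]);print("phi",phi)
for z in(.186,.189):
    F,N=onz(t,*B(654,76),z),onz(t,*B(723,283),z); d=F-N; print(z,F,N,(F+N)/2,np.arctan2(d[1],d[0]))
go(.607,-.2085,.24,phi+.62+np.pi)
o=arm.get_obs();r=R.from_quat(o['orientation']).as_matrix(); print('psi',np.arctan2(r[1,1],r[0,1]),o['t'])
```

```text
[ 0.65395844 -0.19492077  0.18901611] [ 0.56110217 -0.22203379  0.1889231 ] 0.0009212957618662421 0.002132761504892003 [ 0.60753031 -0.20847728  0.18896961] 0.09673371216583429
phi 0.28409125219448766
0.186 [ 0.65437884 -0.19493324  0.186     ] [ 0.560962  -0.2215716  0.186    ] [ 0.60767042 -0.20825242  0.186     ] 0.2777833607335562
0.189 [ 0.65370201 -0.19452757  0.189     ] [ 0.56050068 -0.22110448  0.189     ] [ 0.60710134 -0.20781602  0.189     ] 0.2777833607335565
[-275.2 -149.5   -0.8] [-2.4000e-01  9.0000e-02 -1.5467e+02]
psi 1.3462645709786 9.8167
```

Emit:
{"name": "arm_command", "arguments": {"moves": [[[0.9,-25,-13,0,0,0,-7],[0.9,-55,-30,0,0,0,-14],[0.9,-85,-46,0,0,0,-21],[0.9,-115,-62,0,0,0,-28],[0.9,-145,-79,0,0,0,-35],[0.9,-175,-95,0,0,0,-42],[0.9,-205,-111,0,0,0,-49],[0.9,-235,-128,0,0,0,-56],[0.9,-260,-141,0,0,0,-63],[0.9,-275,-149,0,0,0,-70],[0.9,-275,-149,0,0,0,-77],[0.9,-275,-149,0,0,0,-77]]]}}

```text
t: 10.82
tool_pos: [0.6069, -0.2099, 0.2358]
orientation: [-0.531, 0.848, 0.001, -0.0]
ft_force: [0.5, 0.3, -0.0]
gripper_width: 0.0767
grip_force: 0.0
```

Emit:
{"name": "arm_command", "arguments": {"moves": [[[0.9,0,0,0,0,0,-7],[0.9,0,0,0,0,0,-14],[0.9,0,0,0,0,0,-21],[0.9,0,0,0,0,0,-28],[0.9,0,0,0,0,0,-35],[0.9,0,0,0,0,0,-42],[0.9,0,0,0,0,0,-49],[0.9,0,0,0,0,0,-56],[0.9,0,0,0,0,0,-63],[0.9,0,0,0,0,0,-70],[0.9,0,0,0,0,0,-77],[0.9,0,0,0,0,0,-77]]]}}

```text
t: 11.82
tool_pos: [0.6062, -0.2078, 0.2377]
orientation: [0.943, -0.333, 0.0, -0.0]
ft_force: [-0.3, 0.3, 0.4]
gripper_width: 0.0765
grip_force: 0.0
```

```bash
cat >> h.py <<'E'
def psi(o):
    r=R.from_quat(o['orientation']).as_matrix(); return np.arctan2(r[1,1],r[0,1])
E
python3 - <<'E'
from h import *
go(.6073,-.2083,.15,.281+.62+np.pi)
o=arm.get_obs();print('psi',psi(o),o['t'],o['tool_pos'],o['joints'].round(2),o['moment'])
E
```

```text
[ 1.1 -0.3 87.7] [-0.02 -0.03 -0.53]
psi -2.249921047597783 11.8167 [ 0.60617022 -0.20783073  0.23771294] [-0.44  0.37  0.48  1.68  0.   -2.9 ] [ 0.0207808   0.02683422 -0.01050412]
```

Descend, then check no contact.

Emit:
{"name": "arm_command", "arguments": {"moves": [[[0.9,1,0,20,0,0,0],[0.9,1,0,40,0,0,0],[0.9,1,0,60,0,0,0],[0.9,1,0,75,0,0,0],[0.9,1,0,86,0,0,0],[0.9,1,0,86,0,0,0]]]}}

```text
t: 12.32
tool_pos: [0.6054, -0.2074, 0.148]
orientation: [0.943, -0.334, -0.003, -0.0]
ft_force: [-0.4, -0.7, -0.1]
gripper_width: 0.0771
grip_force: 0.0
```

Run:
```python
from h import *
o=arm.get_obs();print('psi',psi(o),o['t'],o['tool_pos'],o['ft_force'],o['moment'])
s=arm.snapshot("scene");t=arm.snapshot("top")
a=crop("scene",290,190,60,60,8,s);b=crop("top",300,150,45,60,7,t)
c=np.zeros((500,800,3),np.uint8);c[:480,:480]=a;c[:420,482:797]=b
cv2.imwrite("pics/c6.png",c)
```

```text
psi -2.251024537254842 12.3167 [ 0.60544245 -0.20739839  0.14804377] [-0.37042589 -0.70219997 -0.12780091] [ 0.00165933  0.04016939 -0.00486929]
```

View pics/c6.png

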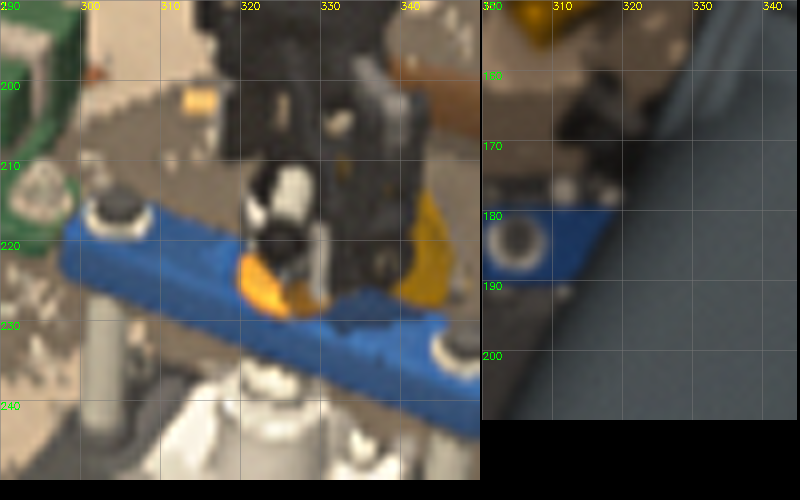

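Emit:
{"name": "arm_command", "arguments": {"moves": [[[0.9,2,-0.5,0,0,0,3],[0.9,2,-0.5,0,0,0,8],[0.9,2,-0.5,0,0,0,14],[0.9,2,-0.5,0,0,0,20],[0.9,2,-0.5,0,0,0,27],[0.9,2,-0.5,0,0,0,34],[0.9,2,-0.5,0,0,0,41],[0.9,2,-0.5,0,0,0,48],[0.9,2,-0.5,0,0,0,55],[0.9,2,-0.5,0,0,0,62],[0.9,2,-0.5,0,0,0,69],[0.9,2,-0.5,0,0,0,75]]]}}

```text
t: 13.42
tool_pos: [0.6096, -0.2091, 0.1526]
orientation: [-0.544, 0.839, -0.001, 0.0]
ft_force: [-0.8, -0.3, -1.8]
gripper_width: 0.0768
grip_force: 1.6
```

```bash
cat > st.py <<'E'
from h import *
o=arm.get_obs();print('psi',psi(o).round(3),o['t'],o['tool_pos'].round(4),o['ft_force'].round(1),o['moment'].round(3),o['joints'][5].round(3),o['joint_torque'][5].round(3))
E
python3 st.py
```

```text
psi 2.72 13.4167 [ 0.6096 -0.2091  0.1526] [-0.8 -0.3 -1.8] [-0.036  0.043  0.111] -1.584 -0.61
```

Emit:
{"name": "arm_command", "arguments": {"moves": [[[0.9,0,0,0,0,0,7],[0.9,0,0,0,0,0,14],[0.9,0,0,0,0,0,21],[0.9,0,0,0,0,0,28],[0.9,0,0,0,0,0,35],[0.9,0,0,0,0,0,42],[0.9,0,0,0,0,0,49],[0.9,0,0,0,0,0,55],[0.9,0,0,0,0,0,60],[0.9,0,0,0,0,0,60]]]}}

```text
t: 14.25
tool_pos: [0.6095, -0.2091, 0.1527]
orientation: [-0.053, 0.999, -0.001, 0.001]
ft_force: [-1.3, -0.9, -1.2]
gripper_width: 0.0768
grip_force: 0.3
```

```bash
python3 st.py
```

```text
psi 1.678 14.25 [ 0.6095 -0.2091  0.1527] [-1.3 -0.9 -1.2] [-0.066  0.104  0.079] -0.541 0.52
```

Emit:
{"name": "arm_command", "arguments": {"moves": [[[0.9,0,0,0,0,0,5],[0.9,0,0,0,0,0,10],[0.9,0,0,0,0,0,15],[0.9,0,0,0,0,0,20],[0.9,0,0,0,0,0,25]]]}}

```text
t: 14.67
tool_pos: [0.6093, -0.2089, 0.1521]
orientation: [0.164, 0.986, -0.0, 0.0]
ft_force: [-0.6, -0.5, -1.8]
gripper_width: 0.077
grip_force: 1.6
```

```bash
python3 st.py
```

```text
psi 1.242 14.6667 [ 0.6093 -0.2089  0.1521] [-0.6 -0.5 -1.8] [-0.103  0.162  0.125] -0.105 -0.561
```

Emit:
{"name": "arm_command", "arguments": {"moves": [[[0.9,0,0,0,0,0,5],[0.9,0,0,0,0,0,10],[0.9,0,0,0,0,0,15],[0.9,0,0,0,0,0,20],[0.9,0,0,0,0,0,25]]]}}

```text
t: 15.08
tool_pos: [0.6093, -0.2088, 0.1521]
orientation: [0.373, 0.928, -0.0, 0.0]
ft_force: [-0.9, 0.1, -2.3]
gripper_width: 0.0766
grip_force: 1.6
```

```bash
python3 st.py
```

```text
psi 0.805 15.0833 [ 0.6093 -0.2088  0.1521] [-0.9  0.1 -2.3] [-0.003  0.176  0.066] 0.331 -0.561
```

Emit:
{"name": "arm_command", "arguments": {"moves": [[[0.9,0,0,0,0,0,5],[0.9,0,0,0,0,0,10],[0.9,0,0,0,0,0,15],[0.9,0,0,0,0,0,20],[0.9,0,0,0,0,0,25]]]}}

```text
t: 15.5
tool_pos: [0.6094, -0.2088, 0.1521]
orientation: [0.565, 0.825, 0.0, 0.0]
ft_force: [0.1, -1.0, -3.3]
gripper_width: 0.0767
grip_force: 2.7
```

```bash
python3 st.py
```

```text
psi 0.369 15.5 [ 0.6094 -0.2088  0.1521] [ 0.1 -1.  -3.3] [-0.016  0.053  0.22 ] 0.768 -0.468
```

Emit:
{"name": "arm_command", "arguments": {"moves": [[[0.9,0,0,0,0,0,3],[0.9,0,0,0,0,0,6]]]}}

```text
t: 15.67
tool_pos: [0.6094, -0.2088, 0.1521]
orientation: [0.607, 0.795, 0.0, 0.0]
ft_force: [-0.5, -1.3, -4.0]
gripper_width: 0.0766
grip_force: 3.3
```

```bash
python3 st.py
```

```text
psi 0.266 15.6667 [ 0.6094 -0.2088  0.1521] [-0.5 -1.3 -4. ] [-0.061  0.157  0.276] 0.87 -0.114
```

Emit:
{"name": "arm_command", "arguments": {"moves": [[[0.9,0,0,0,0,0,3],[0.9,0,0,0,0,0,6]]]}}

```text
t: 15.83
tool_pos: [0.6094, -0.2089, 0.152]
orientation: [0.648, 0.762, 0.0, 0.0]
ft_force: [-0.1, -0.3, -2.9]
gripper_width: 0.0768
grip_force: 3.3
```

```bash
python3 st.py
```

```text
psi 0.162 15.8333 [ 0.6094 -0.2089  0.152 ] [-0.1 -0.3 -2.9] [-0.072  0.117  0.269] 0.975 -0.132
```

Emit:
{"name": "arm_command", "arguments": {"moves": [[[0.9,0,0,0,0,0,-6],[0.9,0,0,0,0,0,-12],[0.9,0,0,-20,0,0,-12],[0.9,0,0,-55,0,0,-12],[0.9,0,0,-90,0,0,-12],[0.9,-25,-20,-95,0,0,-12],[0.9,-55,-45,-95,0,0,-12],[0.9,-90,-70,-95,0,0,-12],[0.9,-120,-98,-95,0,0,-12],[0.9,-150,-123,-95,0,0,-12],[0.9,-180,-150,-95,0,0,-12],[0.9,-210,-175,-95,0,0,-12]]]}}

```text
t: 16.83
tool_pos: [0.4696, -0.4463, 0.2486]
orientation: [0.564, 0.826, -0.0, 0.002]
ft_force: [0.8, -0.4, 0.9]
gripper_width: 0.0771
grip_force: 0.0
```

Run:
```python
from h import *
o=arm.get_obs();print(o['t'],o['tool_pos'],o['ft_force'])
f=lambda n,x,y,w,h,k:crop(n,x,y,w,h,k)
a=f("top",310,160,36,38,15);b=f("scene",312,192,25,40,10)
c=np.zeros((600,800,3),np.uint8);c[:570,:540]=a;c[:400,545:795]=b
cv2.imwrite("pics/c7.png",c)
```

```text
16.8333 [ 0.46957881 -0.44630777  0.24863985] [ 0.77181648 -0.3559496   0.90065039]
```

View pics/c7.png

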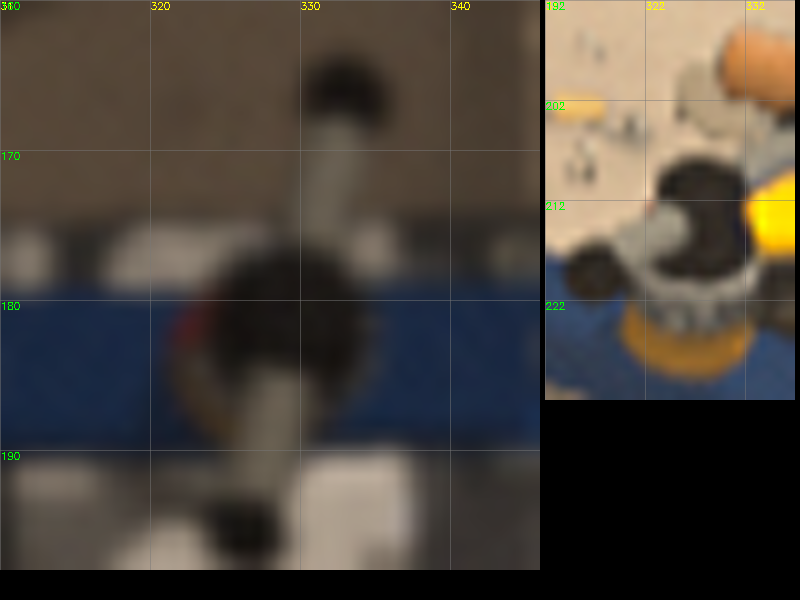

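Run:
```python
from h import *
t=arm.snapshot("top")
im=sum(arm.snapshot("top")["frame"].astype(float) for _ in range(3))/3
D=im[:,:,0]-np.maximum(im[:,:,1],im[:,:,2]*1.0)
print(D[174:192,318:328].round().astype(int))
p0=cv2.imread("pics/t1.png").astype(float)
p=cv2.resize(p0,(70,85),interpolation=cv2.INTER_AREA); D0=p[:,:,2]-np.maximum(p[:,:,1],p[:,:,0])
print(D0[19:32,38:50].round().astype(int), "rows174.. cols328..")
p=cv2.resize(cv2.imread("pics/c5.png")[:490,464:].astype(float),(48,70),interpolation=cv2.INTER_AREA);D1=p[:,:,2]-np.maximum(p[:,:,1],p[:,:,0])
print(D1[19:32,30:42].round().astype(int), "rows174.. cols328..")
A=lambda x,y:(310+(x+.5)/15-.5,160+(y+.5)/15-.5)
F,N=onz(t,*A(343,92),.177),onz(t,*A(243,522),.177);d=F-N;print(F,N,(F+N)/2,np.arctan2(d[1],d[0]))
a=np.linspace(0,2*np.pi,9)[:-1]
for r,z in((.014,.177),(.018,.165),(.02,.158)): print(r,z,proj(t,np.c_[.607+r*np.cos(a),-.2083+r*np.sin(a),0*a+z]).round(1).tolist())
```

```text
[[ 10  10  11  11  11  10  11  12  11  11]
 [  8  10  11  11  11  10  10   9  11   8]
 [  9  12  12  13  12  12  10  10   8   6]
 [ 10  11  13  14  13  12  10   7   6   4]
 [  8  10  10  10  11  12   8   5   5   3]
 [ -8  -7  -9  -7   5  15  13   6   4   4]
 [-35 -35 -34 -24   3  20  13   6   4   4]
 [-41 -41 -35  -9  26  25  11   4   3   3]
 [-41 -41 -31   3  30  19   8   3   3   4]
 [-40 -40 -29   3  15  10   5   4   4   4]
 [-41 -40 -24   6   9   7   5   3   4   6]
 [-40 -37 -24   1  10   9   5   4   6   8]
 [-38 -33 -25  -9  11  11   7   6   8   8]
 [-38 -30 -25 -18   5  12  12   9   8   9]
 [-33 -27 -24 -21 -11   7  13  14  10   9]
 [-23 -21 -19 -18 -16  -6   6  10   9   9]
 [ -8  -7  -7  -5  -4  -1   3   7   8   9]
 [  4   4   5   6   6   6   6   7   9   9]]
[[ 14  14  11  11   8   8   9   9   8   8   8   6]
 [ 11  11   9   7   6   5   5   4   5   4   4   4]
 [  9   8   6   6   4   4   3   4   5   3   4   4]
 [  6   4   4   3   4   4   5   4   4   3   3   1]
 [  3   4   3   4   3   6  13  11  -4 -15 -19 -19]
 [  4   4   4   5   4  12  28  25 -14 -44 -54 -53]
 [  5   4   4   3  
[... 898 characters left out ...]
 -49 -72 -76 -71 -77]
 [  5   7   9  11  12  10  -6 -48 -69 -72 -68 -73]
 [  7  10  12  13  13  11  -4 -49 -74 -79 -74 -80]] rows174.. cols328..
[ 0.65518042 -0.22003431  0.177     ] [ 0.56491006 -0.19585388  0.177     ] [ 0.61004524 -0.20794409  0.177     ] -0.2617224474250974
0.014 0.177 [[329.1, 176.5], [325.9, 177.8], [324.7, 181.0], [326.2, 184.1], [329.4, 185.3], [332.6, 184.0], [333.8, 180.8], [332.3, 177.7]]
0.018 0.165 [[328.5, 176.0], [324.5, 177.7], [322.9, 181.7], [324.8, 185.7], [328.9, 187.3], [333.0, 185.5], [334.5, 181.5], [332.6, 177.5]]
0.02 0.158 [[328.2, 175.8], [323.7, 177.7], [322.0, 182.1], [324.1, 186.5], [328.7, 188.3], [333.1, 186.4], [334.8, 181.9], [332.7, 177.5]]
```

Run:
```python
from h import *
print(psi(arm.get_obs()));go(.6094,-.2088,.245,.40)
```

```text
0.37292513672737576
[168.5 214.3   2.5] [ 0.07  0.08 -1.55]
```

Emit:
{"name": "arm_command", "arguments": {"moves": [[[0.9,25,32,0,0,0,-1.5],[0.9,50,63,0,0,0,-1.5],[0.9,75,95,0,0,0,-1.5],[0.9,100,127,0,0,0,-1.5],[0.9,125,159,0,0,0,-1.5],[0.9,150,190,0,0,0,-1.5],[0.9,168.5,214.5,0,0,0,-1.5],[0.9,168.5,214.5,0,0,0,-1.5],[0.9,168.5,214.5,0,0,0,-1.5]]]}}

```text
t: 17.88
tool_pos: [0.6105, -0.2054, 0.2469]
orientation: [0.551, 0.835, 0.0, 0.0]
ft_force: [-0.5, -0.1, -0.1]
gripper_width: 0.0768
grip_force: 0.0
```

Run:
```python
from h import *
print(psi(arm.get_obs()));go(.6094,-.2088,.153,.40)
```

```text
0.4047747032051625
[-2.6 -2.4 93.9] [0.03 0.03 0.27]
```

Emit:
{"name": "arm_command", "arguments": {"moves": [[[0.9,-2.5,-2.5,20,0,0,0],[0.9,-2.5,-2.5,45,0,0,0],[0.9,-2.5,-2.5,70,0,0,0],[0.9,-2.5,-2.5,94,0,0,0],[0.9,-2.5,-2.5,94,0,0,0],[0.9,-2.5,-2.5,94,0,0,0]]]}}

```text
t: 18.38
tool_pos: [0.6061, -0.2123, 0.1507]
orientation: [0.554, 0.833, -0.0, -0.002]
ft_force: [0.1, -0.0, 0.8]
gripper_width: 0.0763
grip_force: 0.0
```

```bash
python3 st.py
```

```text
psi 0.398 18.3833 [ 0.6061 -0.2123  0.1507] [ 0.1 -0.   0.8] [-0.041  0.017 -0.001] 0.732 -0.002
```

Emit:
{"name": "arm_command", "arguments": {"moves": [[[0.9,2,4.5,0,0,0,3],[0.9,2,4.5,0,0,0,6],[0.9,2,4.5,0,0,0,9],[0.9,2,4.5,0,0,0,12],[0.9,2,4.5,0,0,0,15],[0.9,2,4.5,0,0,0,18]]]}}

```text
t: 18.88
tool_pos: [0.6126, -0.2095, 0.156]
orientation: [0.677, 0.736, 0.001, 0.002]
ft_force: [0.5, 0.4, -0.6]
gripper_width: 0.0767
grip_force: 3.3
```

```bash
python3 st.py
```

```text
psi 0.082 18.8833 [ 0.6126 -0.2095  0.156 ] [ 0.5  0.4 -0.6] [0.085 0.02  0.316] 1.055 -0.134
```

Emit:
{"name": "arm_command", "arguments": {"moves": [[[0.9,0,0,0,0,0,3],[0.9,0,0,0,0,0,5],[0.9,0,0,0,0,0,5],[0.9,0,0,0,0,0,-2],[0.9,0,0,0,0,0,-8],[0.9,0,0,0,0,0,-8],[0.9,0,0,-20,0,0,-8],[0.9,0,0,-50,0,0,-8],[0.9,0,0,-80,0,0,-8],[0.9,0,0,-100,0,0,-8],[0.9,0,0,-100,0,0,-8]]]}}

```text
t: 19.8
tool_pos: [0.6134, -0.2103, 0.2607]
orientation: [0.625, 0.781, 0.001, 0.006]
ft_force: [-1.1, 0.9, 1.7]
gripper_width: 0.0771
grip_force: 0.0
```

```bash
python3 st.py
python3 - <<'E'
from h import *
print(psi(arm.get_obs()));go(.4,-.03,.25,.3)
E
```

```text
psi 0.221 19.8 [ 0.6134 -0.2103  0.2607] [-1.1  0.9  1.7] [-0.012  0.07   0.009] 0.916 -0.014
0.220943192284312
[ 222.7 -168.8    7.2] [ 0.57  0.48 -4.53]
```

Emit:
{"name": "arm_command", "arguments": {"moves": [[[0.9,30,-22,0,0,0,0],[0.9,60,-45,0,0,0,0],[0.9,90,-68,0,0,0,0],[0.9,120,-90,0,0,0,0],[0.9,150,-113,0,0,0,0],[0.9,180,-136,0,0,0,0],[0.9,220,-168,0,0,0,0],[0.9,220,-168,0,0,0,0],[0.9,220,-168,0,0,0,0]]]}}

```text
t: 20.55
tool_pos: [0.397, -0.0303, 0.2534]
orientation: [0.624, 0.782, 0.001, 0.001]
ft_force: [-0.4, 0.1, 0.2]
gripper_width: 0.0768
grip_force: 0.0
```

Run:
```python
from h import *
t=arm.snapshot("top")
im=sum(arm.snapshot("top")["frame"].astype(float) for _ in range(3))/3
D=im[:,:,0]-np.maximum(im[:,:,1],im[:,:,2]); print(D[172:188,318:330].round().astype(int))
g=im.mean(2); print(g[160:172,326:342].round().astype(int)); print(g[190:202,318:334].round().astype(int))
```

```text
[[ 14  14  14  14  14  14  15  14  14  15  14  13]
 [ 13  14  14  13  13  12  13  13  14  14  13  12]
 [ 10  10  11   9  10   9  10  12  12  11   9   8]
 [  9  10  11  11  10  10  11  12  11   9   6   6]
 [  9  11  13  12  12  12  11  10   8   6   5   5]
 [ 10  11  11  12  12  12  11   8   5   4   4   4]
 [  8   8   9  10  12  17  14   7   4   4   5   5]
 [-25 -22 -19 -10  12  35  27  10   4   4   3   4]
 [-68 -66 -57 -28  15  32  20   7   4   4   4   5]
 [-78 -72 -53   0  54  42  15   4   3   4   4   5]
 [-76 -69 -42  17  55  35  13   4   4   4   5   5]
 [-71 -56 -32   9  25  16   7   4   5   6   6   6]
 [-59 -43 -23   7  11   8   5   6  10  11  10   6]
 [-55 -37 -21   1  10   8   6   8  12  14  14  11]
 [-53 -33 -23  -7  10  10   8  10  13  14  14  12]
 [-52 -31 -22 -15   3  10  10  11  13  14  13  12]]
[[109 121 123 122 124 124 124 123 122 121 118 114 110 104  97  95]
 [102 113 115 114 114 114 115 115 114 113 108  95  85  79  75  72]
 [ 81  86  86  86  86  87  87  87  86  86  82  75  70  65  63  61]
 [ 71  71  71  71  71  70  71  69  67  66  66  65  66  64  62  58]
 [ 70  69  70  
[... 626 characters left out ...]
 138 131 128 138 155 161 161]
 [110  95  87  83  67  64  85 115 131 128 118 127 150 160 160 158]
 [126 110  85  54  35  31  42  63  88 110 115 132 150 155 152 151]
 [136 121  87  49  28  26  27  35  71 118 130 142 152 153 152 149]
 [147 133 102  62  34  27  27  37  76 126 144 152 154 154 152 149]
 [153 148 134  98  62  43  46  68 104 137 150 154 155 153 152 145]
 [155 155 151 136 114  91  94 119 138 149 153 154 154 153 152 143]
 [155 155 154 150 145 139 138 145 149 151 153 154 154 154 153 142]
 [156 157 155 153 153 152 152 151 153 152 153 153 155 153 152 140]
 [155 156 155 153 154 155 154 152 152 152 153 153 154 154 152 141]
 [155 156 155 153 155 155 153 152 152 153 154 154 154 154 153 141]]
```

```bash
python3 -c "
from workcell import arm
print(arm.sign_off())"
```

```text
the job is handed in; nothing more can be done
None
```

The job is handed in at about 21 s, and no verdict came back. The bracket is home hard against both pegs, and the pad is screwed down tight. The handle has slipped about 0.3 rad (estimated from torque and the red lines) and the arm is clear; it nudged the handle about 0.1 rad counter-clockwise while the bracket was being moved.

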